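# Tension the bottle clamp and take off a push-and-turn safety cap

## Task

Tighten the bottle clamp: pull its blue sprung slide out until the red pointer stands in the green band on the scale, and let go of it there. Then open the amber medicine bottle: press its white safety cap down against the spring, twist it anticlockwise while it is down until it comes free, and lift it straight up. Finish while still holding the cap upright about 6 cm above the bottle, with the pointer still in the green band and the other bottle and the green carton left where they are.

Things in the scene. Friction and masses are not known exactly. Their poses are not given: they have to be found in the camera images.
- bottle_clamp: White fixed base 84 x 245 x 12 mm holding an upright amber bottle, 50 mm across, shoulder 74 mm high, which cannot turn or move. Origin: underside of the base, on the bottle's axis; z up, +y the way the tension slide pulls out. The base reaches from y = -44 to +201 mm; a grey housing, 36 mm high, lies at y = 41 to 93 mm. A bag sealer and a tall drawer unit stand to its right.
- bottle_neck (a point): Point on the bottle's axis, 96 mm above the worktop, where the centre of the closed cap sits.
- cap_center (a point): Centre of the loose white ribbed cap, 45 mm across, 24 mm high, 30 g (z axis up along the cap's axis; top 108 mm above the worktop when closed). Two inner lugs lock it: push it down 4 to 8 mm, turn it anticlockwise seen from above (blue arrows) by 55 to 125 degrees, keeping it down for the first 50; then it lifts off freely. It cannot turn clockwise.
- neck_spring (a joint): How far the sprung disc under the cap is pushed down, m: about 0 with the cap closed and not pressed. It pushes back with 4 N at 0, 7 N at 0.0035 and 10.5 N at 0.008, where it bottoms.
- pull_grip (a point): Centre of the tension slide's upright blue grip: 34 mm along the base's x, 16 mm along its y (the pull direction), 34 mm high, centre 60 mm above the worktop; can be pinched from above across its y. It stands 125 mm to +y of the bottle's axis when the slide is home; only the bottle rises higher nearby.
- pull (a joint): How far the tension slide is pulled out along the base's +y, m, 0 to 0.055. A spring draws it back (0.5 N plus 0.05 N per mm) and a brake of 6 N holds it where it is left: it takes about 7 to 9 N to pull.
- pointer (a point): Tip of the slide's red pointer, just above the scale; moves with the slide (34 mm to the base's -x of the grip's centre).
- green_band (a point): Middle of the green band on the scale; the band is 10 mm wide along the base's y, and it is set at a different place each time. The pointer must stand over it, seen along the base's y.
- amber_1_mid (a point): Middle of an amber screw-cap bottle, 43 mm across, 90 mm high: a bystander.
- carton_green_mid (a point): Middle of a green carton, 58 x 78 x 84 mm: a bystander.
Not all that is in view belongs to the job. Of the things like the part that bears cap_center, leave any that is purple; of the rest the smaller one is meant.

How it is judged:
On the way, in this order (a step that is already met when the one before it is completed fails the run):
1. the slide's pointer stands in the green band and the slide has been let go (y of pointer in the frame of green_band between -0.006 and 0.006 m and contact force between the fingers and pull below 0.1 N), for 0.3 s.
2. the cap is pushed down against its spring (value of joint neck_spring above 0.003 m), for 0.1 s.
3. the cap has been turned about its axis on the neck (angle between the x axis of cap_center and the x axis of bottle_clamp, either way round above 0.75 rad and z of cap_center in the frame of bottle_neck below 0.006 m and horizontal distance between cap_center and bottle_neck below 0.006 m), for 0.1 s.
At the end, for the whole second after the job is handed in: The cap is held by the fingers, still, upright (within 17 degrees), 35 to 100 mm above its closed place and within 30 mm of the bottle's axis, touching neither bottle nor clamp; the pointer is still within 6 mm of the middle of the green band (z of cap_center in the frame of bottle_neck between 0.035 and 0.1 m and horizontal distance between cap_center and bottle_neck below 0.03 m and angle between cap_center's own z axis and vertical below 0.3 rad and contact force between the fingers and cap above 1 N and contact force between cap and bottle_clamp below 0.05 N and linear speed of cap below 0.02 m/s and y of pointer in the frame of green_band between -0.006 and 0.006 m); the arm keeps its last pose, push and grip.
It fails at once if a bystander (amber screw-cap bottle or green carton) is moved by more than 3 cm (distance of any of amber_1_mid, carton_green_mid from where it was at the start of the episode above 0.03 m).
It also fails if it takes over 54 s, if anything falls off the work surface, if the arm or the gripper's body presses on something with over 40 N, if the wrist force passes 120 N, or if a joint passes its speed limit or range.

## Robot

A 6-joint arm with a two-finger parallel gripper is mounted at the origin on a cart in front of the work surface, level with it; the furniture and walls round the work are solid. World frame = base frame: x ahead of the robot, y to its left, z up, the work surface at z = 0. Lengths are in m, angles in rad, forces in N, time in s.
With the tool pointing down it reaches from about 0.3 to 0.875 m from the base axis. Payload 6.4 kg.
Tool frame: the origin (TCP) lies at the centre of the arm's flange, where the gripper is bolted on; the fingertips stand 173 mm ahead of it and the grasp point (between the pads) lies 155 mm ahead of it (ctrl.pinch_z is the distance from the TCP to the grasp point, in m); z points along the fingers, y is the direction in which the jaws open and shut (so a half turn about z gives the same grasp; the last joint's range is limited). The gripper opens to 85 mm and grips with 20 to 120 N. Pads are 22 mm wide; open, the fingers measure 114 mm over their backs; the gripper's body (76 mm by 85 mm) begins 54 mm behind the grasp point. The pads swing forward as they close: fully open they stand 13 mm farther back than shut.
Start: joints at [1.047, 0.181, 1.607, -0, 1.354, -0.206], TCP at [0.18, 0.546, 0.405] pointing down, gripper open.
Joint ranges: [-2.99, 2.99], [-0.89, 2.07], [0.3, 2.58], [-1.14, 4.28], [0, 2.63], [-3.12, 3.12]. Speed limits (rad/s): [2.57, 2.57, 3.01, 3.14, 3.14, 3.14].

## Interface

Orientations are given as a unit quaternion [w, x, y, z].
In Python, from bench import ctrl gives the robot as it stands.
- The arm moves only by the tool drive_tool, never from a script. Its argument "commands" is a list that holds one entry, the list of rows, each a list of 7 numbers: the shift along the tool's x, y, z in units of 50 mm (1.0 is 50 mm), then the turn, a rotation vector about the tool's x, y, z in units of 8 degrees (1.0 is 8 degrees), then the closure in counts, from 0 (fully open) to 255 (shut). A call has 1 to 10 rows; each row shifts and turns the commanded pose from where the row before left it, along the tool's axes as they then stand; what a row does not reach is not made up. A row lasts 1/10 s, in which the tool goes at most 50 mm and 8.59 degrees, less where a joint would pass 70% of its speed; a pose out of reach is approached as far as the arm can. A call is refused whole if a number of a shift passes 1 or a number of a turn 1, either way. A call with a gripper value outside its range is refused whole. The fingers move at their own pace and stop on an object; the grip force is fixed at half the most. Time passes only in rows, so rows that do not move let the fingers close. It gives the time, the measured TCP pose, the force and the opening at its end, in the units of the state.
- ctrl.get_obs(): the state, without advancing time (a new reading comes with each control period).
- ctrl.camera(name): name is "side" or "top"; returns a dict with "pixels" (420x560x3 uint8, red, green, blue), "depth" (420x560 float32, m along the optical axis (not along the pixel's ray), 0 where there is no reading), "intrinsics" (3x3 intrinsics, pixels), "R" (3x3) and "t" (3): a world point X has camera coordinates R X + t. Camera axes: x right, y down, z forward; pixel columns grow to the right and rows downward; lengths in m; the calibration is good to about 2 mm. A picture is of the moment at which its call begins.
- ctrl.hand_in(): hands the job in, once; it reports no verdict.
The state is a dict: "time_s": time; "q": joint angles; "dq": joint speeds; "joint_efforts": joint torques, N m; "eef_pos": TCP position; "eef_rot": TCP orientation; "wrist_force": force on the tool from outside, world axes, zero at the start; "torque": the same for the moment, N m; "opening": opening from 0.0 (shut) to 1.0 (fully open).
Only numpy, scipy, OpenCV 4.12 (cv2) and the standard library are available. Lean on these libraries where they do the work, as an engineer would, in place of code of your own. Each camera call takes 0.05 s, during which the arm holds its last target. There are 200 camera calls.

## Working session

There is one attempt and no reset: what is moved stays moved. The work goes in short steps, Python scripts to look and compute and a tool call to move; the robot and the scene stay as the last step left them, time stands still between calls to the robot, and variables do not carry over. Pictures are saved under pics/ and viewed, about 8 in all and at most 12, crops included, and the job is handed in when it is done.

Besides the shell and the picture viewer there is one more tool, called after ">>>" by a JSON object that holds its "op" and its "data", one argument or row to a line. drive_tool: Moves the arm, as the interface text tells. Its arguments: {"type":"object","properties":{"commands":{"type":"array","items":{"type":"array","items":{"type":"array","items":{"type":"number"}}}}},"required":["commands"]}

```bash
mkdir -p pics
cat > h.py <<'E'
import numpy as np, cv2
from bench import ctrl
def cam(n):
    c=ctrl.camera(n); return {k:(np.array(v) if k!='x' else v) for k,v in c.items()}
def save(c,name,crop=None,s=1):
    p=c['pixels'][:,:,::-1]
    if crop: p=p[crop[1]:crop[3],crop[0]:crop[2]]
    if s!=1: p=cv2.resize(p,None,fx=s,fy=s,interpolation=cv2.INTER_CUBIC)
    cv2.imwrite('pics/'+name,p)
def plane(c,u,v,z):
    K,R,t=c['intrinsics'],c['R'],c['t']
    o=-R.T@t; d=R.T@np.linalg.inv(K)@np.array([u,v,1.0]); return o+d*(z-o[2])/d[2]
def pts(c):
    K,R,t=c['intrinsics'],c['R'],c['t']; h,w=c['depth'].shape
    u,v=np.meshgrid(np.arange(w),np.arange(h)); d=c['depth']
    X=np.stack([(u-K[0,2])/K[0,0]*d,(v-K[1,2])/K[1,1]*d,d],-1)
    return (X-t)@R
def proj(c,X):
    p=c['intrinsics']@(c['R']@np.array(X)+c['t']); return p[:2]/p[2]
E
python3 - <<'E'
from h import *
o=ctrl.get_obs(); print(o)
ims=[]
for n in('top','side'):
    c=cam(n); save(c,n+'0.png'); np.savez('/tmp/'+n+'0.npz',**c); print(n,-c['R'].T@c['t'], c['R'].round(2).tolist(), c['intrinsics'][0,0])
E
```

```text
{'time_s': 0.0, 'q': array([ 1.04671419e+00,  1.81551059e-01,  1.60798439e+00, -2.52818787e-06,
        1.35381875e+00, -2.06309343e-01]), 'dq': array([ 0.00046913, -0.00177695,  0.0006294 , -0.00091978, -0.00016285,
       -0.00111705]), 'joint_efforts': array([-1.59874271e-03, -4.44873512e+01, -3.51330507e+01, -3.56452847e-04,
        9.13533324e-03, -1.80448126e-05]), 'eef_pos': array([0.17952148, 0.54599575, 0.40378967]), 'eef_rot': array([-3.13398589e-04,  1.58218399e-01,  9.87403748e-01, -8.23127775e-04]), 'wrist_force': array([-0.0934479 ,  0.34888377, -0.41322322]), 'torque': array([ 0.00378278, -0.00838364,  0.03169535]), 'opening': 0.9977501785501942}
top [0.49559132 0.22438142 0.94297864] [[0.02, -1.0, -0.02], [-0.99, -0.02, -0.11], [0.11, 0.02, -0.99]] 545.3858815515657
side [ 0.4742403  -0.50786431  0.55127231] [[0.98, -0.2, -0.03], [-0.12, -0.49, -0.86], [0.16, 0.85, -0.51]] 492.3623570137687
```

View pics/top0.png

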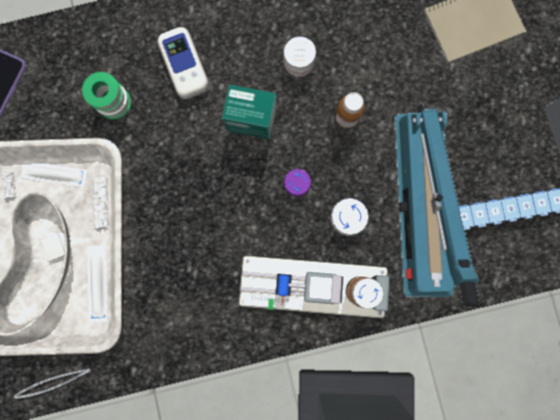

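View pics/side0.png

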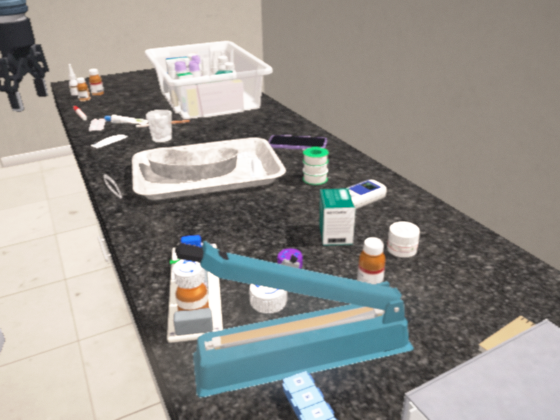

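The top view shows the clamp at (240–388, 258–315), with its bottle and cap at (366,293), blue grip at (283,285) and green band at about (271,303). A loose larger white cap is at (350,217) and a purple one at (297,181). The carton is at (250,112) and the amber screw-cap bottle at (350,108).

Run:
```python
from h import *
c=dict(np.load('/tmp/top0.npz')); P=pts(c)
save(c,'crop0.png',(230,240,400,330),4.6)
hsv=cv2.cvtColor(c['pixels'],cv2.COLOR_RGB2HSV)
roi=np.zeros((420,560),bool); roi[245:325,235:400]=1
def comp(m,n):
    m=(m&roi).astype('uint8'); k,l,s,ce=cv2.connectedComponentsWithStats(m)
    for i in range(1,k):
        if s[i,4]>4:
            q=P[l==i]; print(n,s[i].tolist(),ce[i].round(1),np.median(q,0).round(4),q.min(0).round(4),q.max(0).round(4))
H,S,V=[hsv[...,i].astype(int) for i in range(3)]
comp((H>100)&(H<128)&(S>130),'blue'); comp((H>45)&(H<85)&(S>110),'green'); comp(((H<6)|(H>172))&(S>120),'red')
# heights
Z=P[...,2]
for n,m in(('cap',(Z>.1)&(Z<.13)&roi),('grip',(Z>.068)&(Z<.085)&roi&(np.arange(560)<310))):
    q=P[m]; r=cv2.minAreaRect((q[:,:2]*1000).astype('float32')); print(n,len(q),q.mean(0).round(4),r, cv2.minEnclosingCircle((q[:,:2]*1000).astype('float32')))
m=(Z>.005)&(Z<.016)&roi; q=P[m]; print('base',cv2.minAreaRect((q[:,:2]*1000).astype('float32')),np.median(q[:,2]))
roi[:]=0; roi[195:242,325:375]=1
q=P[(Z>.015)&roi];print('bigcap',cv2.minEnclosingCircle((q[:,:2]*1000).astype('float32')),q[:,2].max())
```

```text
blue [277, 275, 13, 21, 228] [282.9 284.7] [0.4667 0.2289 0.0748] [0.4509 0.2195 0.0259] [0.4823 0.239  0.0803]
green [268, 300, 5, 10, 43] [270.3 304.7] [0.4309 0.2503 0.0142] [ 0.4228  0.2467 -0.0027] [0.4392 0.254  0.0183]
cap 693 [0.4587 0.1007 0.1071] ((459.0396728515625, 100.965087890625), (43.7851676940918, 43.988075256347656), 35.48095703125) ((458.54742431640625, 100.13441467285156), 22.901216506958008)
grip 221 [0.4661 0.2284 0.0747] ((465.9490966796875, 228.4824676513672), (16.949190139770508, 33.2180290222168), 86.9816665649414) ((466.1153564453125, 228.1167755126953), 16.995615005493164)
base ((479.1643981933594, 178.22450256347656), (244.7701873779297, 119.97603607177734), 87.65885162353516) 0.011052175211926633
bigcap ((545.8323364257812, 158.38079833984375), 82.9473876953125) 0.9429786436907853
```

View pics/crop0.png

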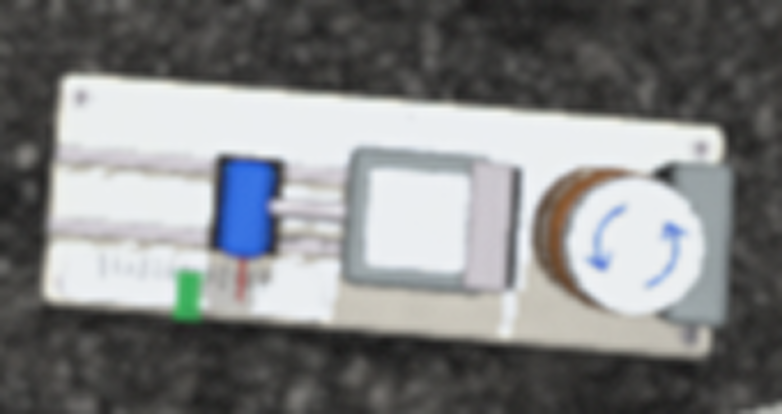

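Run:
```python
from h import *
c=dict(np.load('/tmp/top0.npz')); P=pts(c)
g=plane(c,270.9,304.3,.014); p=plane(c,282.6,302,.016); G=plane(c,283.0,285,.077)
print('band',g,'pointer',p,'grip',G)
# base long edges: slopes from the mask of white/base points
for u,v in((66,75),(720,128),(45,300),(705,355)): print(plane(c,u/4.6+230,v/4.6+240,.012).round(4))
# robust base direction from cloud at base height
print('cap ctr', plane(c,635/4.6+230,244/4.6+240,.108).round(4))
Z=P[...,2]
roi=np.zeros(Z.shape,bool); roi[270:310,375:392]=1
q=P[roi&(Z>.015)]; print('block',q.min(0),q.max(0)); 
for u,v in((384,290),(381,282),(320,290),(300,288)): print(u,v,P[v,u].round(3))
for y0,y1 in((395,420),(420,445),(445,480)):
  for r0 in (110,170,230,265,285):
    q=P[r0:r0+25,y0:y1].reshape(-1,3); i=q[:,2].argmax(); q=q[q[:,2]<.5]; i=q[:,2].argmax(); print(y0,r0,q[i].round(3))
o=ctrl.get_obs(); print(o['eef_pos'])
for n,(a,b,d,e) in{'bigcap':(325,195,375,240),'purple':(280,165,315,198)}.items():
    q=P[b:e,a:d].reshape(-1,3); q=q[(q[:,2]>.015)&(q[:,2]<.2)]; print(n,cv2.minEnclosingCircle((q[:,:2]*1000).astype('float32')),q[:,2].max())
```

```text
band [0.43194285 0.24886757 0.014     ] pointer [0.43634876 0.22927491 0.016     ] grip [0.46663921 0.2288728  0.077     ]
[0.5113 0.296  0.012 ]
[0.4972 0.0549 0.012 ]
[0.429  0.3014 0.012 ]
[0.415  0.0604 0.012 ]
cap ctr [0.4586 0.1002 0.108 ]
block [0.43005498 0.0558522  0.01727354] [0.49559132 0.22438142 0.94297864]
384 290 [0.461 0.065 0.044]
381 282 [0.474 0.07  0.046]
320 290 [0.459 0.168 0.039]
300 288 [0.46  0.2   0.009]
395 110 [0.725 0.019 0.094]
395 170 [0.652 0.015 0.057]
395 230 [0.557 0.017 0.058]
395 265 [0.5   0.011 0.056]
395 285 [0.468 0.013 0.055]
420 110 [ 0.706 -0.009  0.108]
420 170 [0.603 0.009 0.168]
420 230 [0.526 0.005 0.177]
420 265 [ 0.502 -0.018  0.066]
420 285 [ 0.47  -0.011  0.062]
445 110 [ 0.731 -0.023  0.092]
445 170 [ 0.607 -0.006  0.156]
445 230 [ 0.518 -0.019  0.197]
445 265 [ 0.486 -0.016  0.224]
445 285 [ 0.458 -0.019  0.228]
[0.17954624 0.54600458 0.40384725]
bigcap ((581.9444580078125, 119.5431900024414), 30.828500747680664) 0.037371132186783444
purple ((640.1314086914062, 208.5621337890625), 22.91520881652832) 0.02849389485027046
```

Measured positions, which agree with the given sizes:
- Clamp: yaw −3.35°, bottle axis at (0.4587, 0.100).
- Grip: (0.4665, 0.2288).
- Pull needed: about 19.5 mm.
- Target cap: the 45 mm one on the bottle. The loose one is about 60 mm.

I'm starting the move now.

>>> {"op": "drive_tool", "data": {
  "commands": [
    [[0, 0, 0, 0, 0, -0.93, 0], [0, 0, 0, 0, 0, -0.93, 0], [-0.6, -0.6, 0, 0, 0, 0, 60], [-0.6, -0.6, 0, 0, 0, 0, 60], [-0.6, -0.6, 0, 0, 0, 0, 60], [-0.6, -0.6, 0, 0, 0, 0, 60], [-0.6, -0.6, 0, 0, 0, 0, 60], [-0.6, -0.6, 0, 0, 0, 0, 60], [-0.6, -0.6, 0, 0, 0, 0, 90], [-0.6, -0.6, 0, 0, 0, 0, 90]]
  ]
}}

```text
time_s: 1.1
eef_pos: [0.406, 0.2912, 0.4044]
eef_rot: [-0.0, 0.029, 1.0, -0.0]
wrist_force: [0.7, 0.4, -0.2]
opening: 0.645
```

>>> {"op": "drive_tool", "data": {
  "commands": [
    [[-0.6, -0.6, 0, 0, 0, 0, 90], [-0.6, -0.6, 0, 0, 0, 0, 90], [0, 0, 0, 0, 0, 0, 90], [0, 0, 0, 0, 0, 0, 90], [0, 0, 0, 0, 0, 0, 90]]
  ]
}}

```text
time_s: 1.6
eef_pos: [0.4611, 0.2298, 0.4043]
eef_rot: [-0.001, 0.029, 1.0, 0.0]
wrist_force: [-0.9, 0.9, 0.2]
opening: 0.649
```

```bash
cat >> h.py <<'E'
from scipy.spatial.transform import Rotation as Ro
def togo(x,y,z,yaw):
    """tool-frame shift (units) and turn (units of 8deg) to TCP (x,y,z), tool down, tool y at yaw (rad, from world y toward +x)"""
    o=ctrl.get_obs(); w,a,b,c=o['eef_rot']; R=Ro.from_quat([a,b,c,w])
    yy=np.array([np.sin(yaw),np.cos(yaw),0]); zz=np.array([0,0,-1.]); T=Ro.from_matrix(np.stack([np.cross(yy,zz),yy,zz],1))
    d=np.array([x,y,z])-o['eef_pos']
    print('t',o['time_s'],'pos',o['eef_pos'].round(4),'F',o['wrist_force'].round(2),'open',round(o['opening'],3),'q',o['q'].round(2))
    print('shift',(R.inv().apply(d)/.05).round(3),'turn',np.degrees((R.inv()*T).as_rotvec()/8).round(3))
E
python3 -c "
from h import *
togo(.4665,.2287,.222,.0585)"
```

```text
t 1.6 pos [0.4611 0.2298 0.4043] F [-0.92  0.9   0.17] open 0.649 q [ 0.23  0.05  1.76  0.    1.34 -1.28]
shift [-0.113 -0.017  3.646] turn [ 0.    -0.008  0.006]
```

>>> {"op": "drive_tool", "data": {
  "commands": [
    [[-0.113, -0.017, 0.4, 0, 0, 0, 120], [0, 0, 0.5, 0, 0, 0, 120], [0, 0, 0.5, 0, 0, 0, 120], [0, 0, 0.5, 0, 0, 0, 120], [0, 0, 0.5, 0, 0, 0, 120], [0, 0, 0.4, 0, 0, 0, 120], [0, 0, 0.3, 0, 0, 0, 120], [0, 0, 0.25, 0, 0, 0, 120], [0, 0, 0.2, 0, 0, 0, 120], [0, 0, 0.1, 0, 0, 0, 120]]
  ]
}}

```text
time_s: 2.6
eef_pos: [0.4668, 0.2287, 0.2215]
eef_rot: [-0.0, 0.029, 1.0, -0.0]
wrist_force: [0.5, 0.0, 0.8]
opening: 0.531
```

```bash
python3 -c "
from h import *
togo(.4665,.2287,.222,.0585)
c=cam('side'); save(c,'side1.png',(130,190,270,360),4)"
```

```text
t 2.6 pos [0.4668 0.2287 0.2215] F [0.47 0.02 0.77] open 0.531 q [ 0.23  0.31  1.87  0.    0.96 -1.29]
shift [ 0.006  0.001 -0.011] turn [-0.001 -0.006  0.01 ]
```

View pics/side1.png

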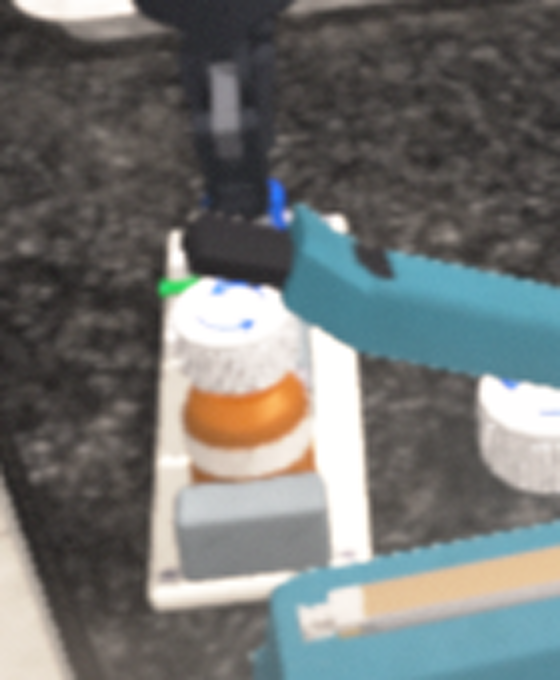

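The near finger is in front of the blue grip (crop about (235,190)), and the grip shows on either side of it. I'll close on it.

>>> {"op": "drive_tool", "data": {
  "commands": [
    [[0, 0, 0, 0, 0, 0, 255], [0, 0, 0, 0, 0, 0, 255], [0, 0, 0, 0, 0, 0, 255], [0, 0, 0, 0, 0, 0, 255], [0, 0, 0, 0, 0, 0, 255], [0, 0, 0, 0, 0, 0, 255], [0, 0, 0, 0, 0, 0, 255]]
  ]
}}

```text
time_s: 3.35
eef_pos: [0.4677, 0.2283, 0.223]
eef_rot: [0.001, 0.029, 1.0, 0.0]
wrist_force: [-1.4, 0.5, 6.7]
opening: 0.174
```

```bash
python3 -c "
from h import *
togo(.4665,.2287,.222,.0585)"
```

```text
t 3.35 pos [0.4677 0.2283 0.223 ] F [-1.42  0.52  6.68] open 0.174 q [ 0.23  0.31  1.87  0.    0.97 -1.29]
shift [0.025 0.006 0.021] turn [0.004 0.009 0.003]
```

>>> {"op": "drive_tool", "data": {
  "commands": [
    [[0, 0.08, 0, 0, 0, 0, 255], [0, 0.08, 0, 0, 0, 0, 255], [0, 0.08, 0, 0, 0, 0, 255], [0, 0.08, 0, 0, 0, 0, 255], [0, 0.07, 0, 0, 0, 0, 255], [0, 0, 0, 0, 0, 0, 255], [0, 0, 0, 0, 0, 0, 255]]
  ]
}}

```text
time_s: 4.05
eef_pos: [0.4689, 0.247, 0.223]
eef_rot: [0.0, 0.029, 1.0, -0.001]
wrist_force: [-2.6, -3.9, 7.4]
opening: 0.172
```

```bash
python3 -c "
from h import *
togo(.4677,.2478,.223,.0585)
c=cam('top'); save(c,'top1.png',(230,240,400,330),4.6)"
```

```text
t 4.05 pos [0.4689 0.247  0.223 ] F [-2.55 -3.9   7.38] open 0.172 q [ 0.26  0.32  1.84 -0.    0.97 -1.25]
shift [0.024 0.014 0.   ] turn [-0.01   0.006  0.004]
```

View pics/top1.png

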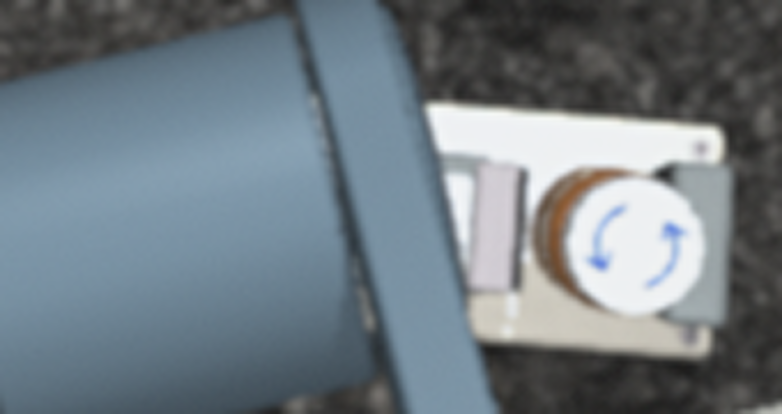

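The arm hides the scale. The TCP moved 18.8 mm, so I'll add a small nudge, let go, rise and check.

>>> {"op": "drive_tool", "data": {
  "commands": [
    [[0, 0.015, 0, 0, 0, 0, 255], [0, 0, 0, 0, 0, 0, 255], [0, 0, 0, 0, 0, 0, 120], [0, 0, 0, 0, 0, 0, 120], [0, 0, 0, 0, 0, 0, 120], [0, 0, 0, 0, 0, 0, 120], [0, 0, -0.2, 0, 0, 0, 120], [0, 0, -0.5, 0, 0, 0, 120], [0, 0, -0.6, 0, 0, 0, 120], [0, 0, -0.6, 0, 0, 0, 120]]
  ]
}}

```text
time_s: 5.1
eef_pos: [0.4683, 0.2484, 0.3187]
eef_rot: [-0.0, 0.029, 1.0, -0.0]
wrist_force: [0.7, 0.4, -0.2]
opening: 0.53
```

>>> {"op": "drive_tool", "data": {
  "commands": [
    [[0, 0, -0.6, 0, 0, 0, 60], [0.4, -0.7, -0.3, 0, 0, 0, 60], [0.4, -0.8, 0, 0, 0, 0, 60], [0, -0.8, 0, 0, 0, 0, 60], [0, -0.6, 0, 0, 0, 0, 60], [0, 0, 0, 0, 0, 0, 60]]
  ]
}}

```text
time_s: 5.7
eef_pos: [0.4199, 0.1035, 0.3631]
eef_rot: [0.001, 0.031, 1.0, -0.0]
wrist_force: [0.5, 0.4, -0.2]
opening: 0.765
```

```bash
python3 -c "
from h import *
togo(.4587,.1,.33,.0585)
c=cam('top'); save(c,'top2.png',(230,240,400,330),4.6); c=cam('side'); save(c,'side2.png',(140,200,240,350),4)"
```

```text
t 5.7 pos [0.4199 0.1035 0.3631] F [ 0.45  0.38 -0.24] open 0.765 q [-0.03 -0.11  1.99 -0.    1.25 -1.54]
shift [-0.777 -0.022  0.664] turn [-0.007  0.011 -0.022]
```

View pics/top2.png

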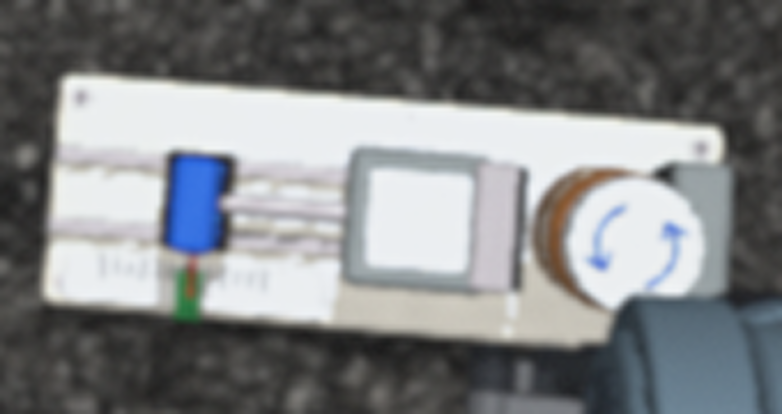

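The pointer at crop (191,285) stands over the green band at (188,295), within about 1 mm. Next I'll turn the wrist clockwise, to leave room for the twist, and go over the cap.

>>> {"op": "drive_tool", "data": {
  "commands": [
    [[-0.39, -0.01, 0, 0, 0, 0, 0], [-0.39, -0.01, 0, 0, 0, 0, 0], [0, 0, 0, 0, 0, 0.95, 0], [0, 0, 0, 0, 0, 0.95, 0], [0, 0, 0, 0, 0, 0.95, 0], [0, 0, 0, 0, 0, 0.95, 0], [0, 0, 0, 0, 0, 0.95, 0], [0, 0, 0, 0, 0, 0.95, 0], [0, 0, 0, 0, 0, 0.95, 0], [0, 0, 0, 0, 0, 0.85, 0]]
  ]
}}

```text
time_s: 6.8
eef_pos: [0.4591, 0.104, 0.3623]
eef_rot: [-0.0, 0.526, 0.85, 0.0]
wrist_force: [0.8, 0.2, -0.4]
opening: 1.0
```

>>> {"op": "drive_tool", "data": {
  "commands": [
    [[0, 0, 0.4, 0, 0, 0, 0], [0, 0, 0.4, 0, 0, 0, 0], [0, 0, 0.4, 0, 0, 0, 0], [0, 0, 0.3, 0, 0, 0, 0], [0, 0, 0, 0, 0, 0, 0]]
  ]
}}

```text
time_s: 7.3
eef_pos: [0.4581, 0.1038, 0.2852]
eef_rot: [-0.002, 0.524, 0.852, -0.001]
wrist_force: [0.1, -0.8, 0.2]
opening: 0.997
```

```bash
python3 -c "
from h import *
togo(.4587,.1,.258,.0585+np.radians(60))"
```

```text
t 7.3 pos [0.4581 0.1038 0.2852] F [ 0.1  -0.83  0.22] open 0.997 q [-0.03  0.1   1.97  0.    1.08 -0.5 ]
shift [-0.075 -0.02   0.544] turn [-0.028 -0.018  0.014]
```

>>> {"op": "drive_tool", "data": {
  "commands": [
    [[-0.075, -0.02, 0.2, 0, 0, 0, 0], [0, 0, 0.2, 0, 0, 0, 0], [0, 0, 0.14, 0, 0, 0, 0], [0, 0, 0, 0, 0, 0, 0], [0, 0, 0, 0, 0, 0, 0]]
  ]
}}

```text
time_s: 7.8
eef_pos: [0.4599, 0.0989, 0.2602]
eef_rot: [-0.0, 0.525, 0.851, -0.0]
wrist_force: [0.6, -1.2, 0.2]
opening: 0.998
```

```bash
python3 -c "
from h import *
togo(.4587,.1,.258,.0585+np.radians(60))
c=cam('side'); save(c,'side3.png',(140,180,260,350),3.4)"
```

```text
t 7.8 pos [0.4599 0.0989 0.2602] F [ 0.6  -1.19  0.2 ] open 0.998 q [-0.04  0.14  1.98  0.    1.02 -0.51]
shift [ 0.031 -0.011  0.044] turn [-0.001 -0.001  0.002]
```

View pics/side3.png

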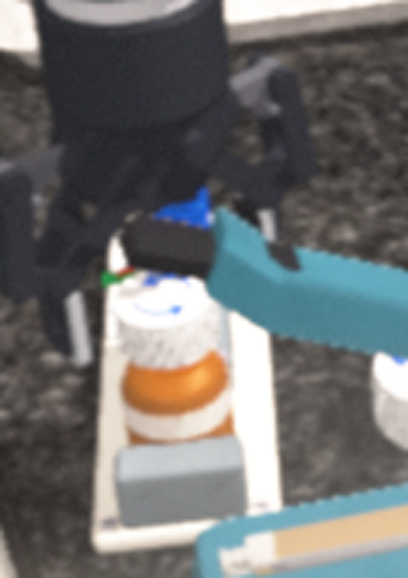

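The fingers straddle the cap: left pad at crop (80,325), right pad behind the sealer handle, cap at (165,310). I'll close.

>>> {"op": "drive_tool", "data": {
  "commands": [
    [[0.03, -0.01, 0.03, 0, 0, 0, 0], [0, 0, 0, 0, 0, 0, 255], [0, 0, 0, 0, 0, 0, 255], [0, 0, 0, 0, 0, 0, 255], [0, 0, 0, 0, 0, 0, 255], [0, 0, 0, 0, 0, 0, 255], [0, 0, 0, 0, 0, 0, 255], [0, 0, 0, 0, 0, 0, 255]]
  ]
}}

```text
time_s: 8.65
eef_pos: [0.4588, 0.1, 0.2588]
eef_rot: [0.0, 0.525, 0.851, 0.0]
wrist_force: [-0.6, -0.5, 4.1]
opening: 0.493
```

```bash
python3 -c "
from h import *
togo(.4587,.1,.258,.0585+np.radians(60))"
```

```text
t 8.65 pos [0.4588 0.1    0.2588] F [-0.65 -0.55  4.1 ] open 0.493 q [-0.04  0.14  1.98 -0.    1.02 -0.5 ]
shift [ 0.001 -0.001  0.017] turn [0.002 0.001 0.003]
```

>>> {"op": "drive_tool", "data": {
  "commands": [
    [[0, 0, 0.05, 0, 0, 0, 255], [0, 0, 0.05, 0, 0, 0, 255], [0, 0, 0.03, 0, 0, 0, 255], [0, 0, 0, 0, 0, 0, 255], [0, 0, 0, 0, 0, 0, 255], [0, 0, 0, 0, 0, 0, 255]]
  ]
}}

```text
time_s: 9.25
eef_pos: [0.4589, 0.1, 0.2526]
eef_rot: [0.0, 0.525, 0.851, 0.0]
wrist_force: [-2.1, -0.4, 8.3]
opening: 0.485
```

```bash
python3 -c "
from h import *
togo(.4587,.1,.252,.0585+np.radians(60))"
```

```text
t 9.25 pos [0.4589 0.1    0.2526] F [-2.15 -0.41  8.32] open 0.485 q [-0.04  0.15  1.99 -0.    1.   -0.5 ]
shift [ 0.002 -0.004  0.012] turn [0.003 0.002 0.003]
```

>>> {"op": "drive_tool", "data": {
  "commands": [
    [[0, 0, 0.01, 0, 0, -0.4, 255], [0, 0, 0, 0, 0, -0.5, 255], [0, 0, 0, 0, 0, -0.5, 255], [0, 0, 0, 0, 0, -0.5, 255], [0, 0, 0, 0, 0, -0.5, 255], [0, 0, 0, 0, 0, -0.5, 255], [0, 0, 0, 0, 0, -0.5, 255], [0, 0, 0, 0, 0, -0.5, 255], [0, 0, 0, 0, 0, -0.5, 255], [0, 0, 0, 0, 0, 0, 255]]
  ]
}}

```text
time_s: 10.25
eef_pos: [0.4596, 0.1, 0.2526]
eef_rot: [0.001, 0.242, 0.97, 0.0]
wrist_force: [-0.1, 0.5, 9.1]
opening: 0.495
```

```bash
python3 -c "
from h import *
togo(.4587,.1,.252,.0585-np.radians(35))
print(ctrl.get_obs()['torque'])
c=cam('top'); save(c,'top3.png',(310,240,420,330),6)"
```

```text
t 10.25 pos [0.4596 0.1    0.2526] F [-0.11  0.55  9.05] open 0.495 q [-0.04  0.15  1.98  0.    1.   -1.12]
shift [ 0.016 -0.01   0.012] turn [ 1.000e-03  2.300e-02 -7.459e+00]
[ 0.1254381   0.04969926 -0.0296293 ]
```

>>> {"op": "drive_tool", "data": {
  "commands": [
    [[0, 0, 0, 0, 0, -0.5, 255], [0, 0, 0, 0, 0, -0.5, 255], [0, 0, 0, 0, 0, -0.5, 255], [0, 0, 0, 0, 0, -0.5, 255], [0, 0, 0, 0, 0, -0.5, 255], [0, 0, 0, 0, 0, -0.5, 255], [0, 0, 0, 0, 0, -0.5, 255], [0, 0, 0, 0, 0, -0.5, 255], [0, 0, 0, 0, 0, -0.5, 255], [0, 0, 0, 0, 0, -0.5, 255]]
  ]
}}

```text
time_s: 11.3
eef_pos: [0.4596, 0.1001, 0.2526]
eef_rot: [0.002, -0.105, 0.995, 0.0]
wrist_force: [-0.4, 1.4, 9.3]
opening: 0.494
```

>>> {"op": "drive_tool", "data": {
  "commands": [
    [[0, 0, 0, 0, 0, -0.5, 255], [0, 0, 0, 0, 0, -0.5, 255], [0, 0, 0, 0, 0, -0.4, 255], [0, 0, 0, 0, 0, 0, 255], [0, 0, 0, 0, 0, 0, 255], [0, 0, 0, 0, 0, 0, 255]]
  ]
}}

```text
time_s: 11.9
eef_pos: [0.4595, 0.1002, 0.2525]
eef_rot: [0.001, -0.2, 0.98, 0.0]
wrist_force: [-1.2, 1.8, 8.6]
opening: 0.491
```

```bash
python3 -c "
from h import *
togo(.4587,.1,.252,.0585-np.radians(35))
print(ctrl.get_obs()['torque'])"
```

```text
t 11.9 pos [0.4595 0.1002 0.2525] F [-1.18  1.84  8.59] open 0.491 q [-0.04  0.15  1.98  0.    1.   -2.01]
shift [0.017 0.002 0.011] turn [-0.005  0.02  -1.072]
[0.34924987 0.1634027  0.05086566]
```

Turned 86° while pressed. Lifting straight up.

>>> {"op": "drive_tool", "data": {
  "commands": [
    [[0, 0, -0.06, 0, 0, 0, 255], [0, 0, -0.06, 0, 0, 0, 255], [0, 0, -0.06, 0, 0, 0, 255], [0, 0, -0.06, 0, 0, 0, 255], [0, 0, 0, 0, 0, 0, 255]]
  ]
}}

```text
time_s: 12.4
eef_pos: [0.4584, 0.0999, 0.2635]
eef_rot: [-0.0, -0.2, 0.98, -0.0]
wrist_force: [-0.5, -0.6, -0.2]
opening: 0.494
```

```bash
python3 -c "
from h import *
togo(.4587,.1,.320,.0585-np.radians(27))"
```

```text
t 12.4 pos [0.4584 0.0999 0.2635] F [-0.53 -0.56 -0.22] open 0.494 q [-0.04  0.13  1.98 -0.    1.03 -2.01]
shift [-0.005 -0.    -1.13 ] turn [ 0.001 -0.005 -0.072]
```

Free, with no resisting force.

>>> {"op": "drive_tool", "data": {
  "commands": [
    [[0, 0, -0.15, 0, 0, 0, 255], [0, 0, -0.2, 0, 0, 0, 255], [0, 0, -0.2, 0, 0, 0, 255], [0, 0, -0.2, 0, 0, 0, 255], [0, 0, -0.2, 0, 0, 0, 255], [0, 0, -0.12, 0, 0, 0, 255], [0, 0, -0.05, 0, 0, 0, 255], [0, 0, 0, 0, 0, 0, 255], [0, 0, 0, 0, 0, 0, 255], [0, 0, 0, 0, 0, 0, 255]]
  ]
}}

```text
time_s: 13.4
eef_pos: [0.4585, 0.1, 0.3192]
eef_rot: [-0.001, -0.2, 0.98, 0.0]
wrist_force: [0.2, -0.3, -0.6]
opening: 0.493
```

```bash
python3 -c "
from h import *
togo(.4587,.1,.318,.0585-np.radians(27))
c=cam('side'); save(c,'side4.png',(130,150,270,350),3)
c=cam('top'); save(c,'top4.png',(230,240,400,330),4.6)"
```

```text
t 13.4 pos [0.4585 0.1    0.3192] F [ 0.18 -0.33 -0.59] open 0.493 q [-0.04  0.04  1.95 -0.    1.15 -2.01]
shift [-0.004 -0.001  0.023] turn [ 0.003 -0.007 -0.072]
```

View pics/side4.png

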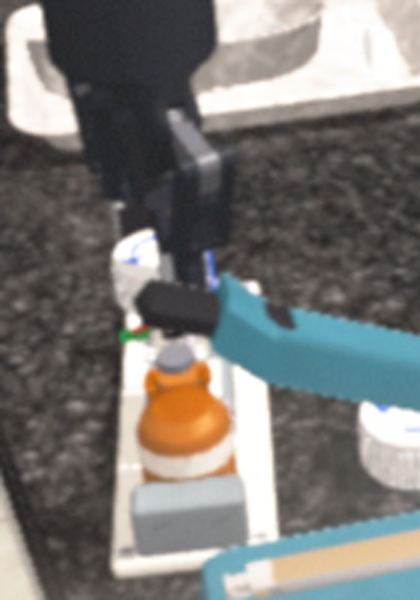

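View pics/top4.png

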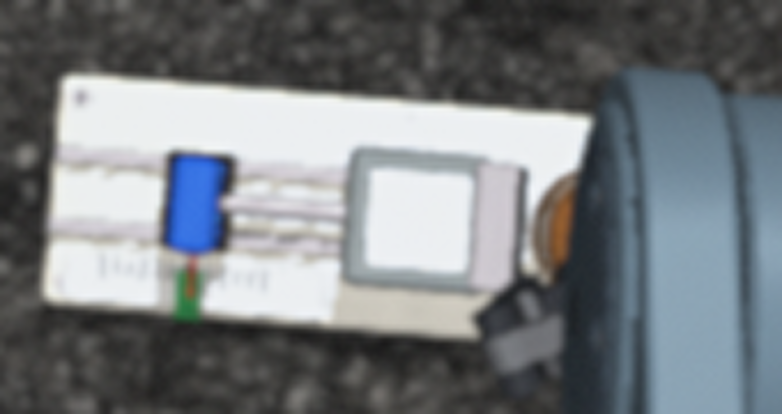

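The side crop shows the cap in the fingers (115–160, 230–310) above the bare neck at (178,358). The top crop shows the pointer still over the band, at (190,285). One check of cap tilt and height from depth before handing in.

```bash
python3 -c "
from h import *
c=cam('side'); P=pts(c); hs=cv2.cvtColor(c['pixels'],cv2.COLOR_RGB2HSV)
u,v=proj(c,[.4587,.1,.168]); print(u,v)
m=(P[...,2]>.125)&(P[...,2]<.185)&(np.abs(P[...,0]-.4587)<.03)&(np.abs(P[...,1]-.1)<.03)&(hs[...,2]>150)
q=P[m]; print(len(q),q.min(0).round(3),q.max(0).round(3))
t=q[q[:,2]>q[:,2].max()-.012]
k=hs[...,1]>60
b=P[m&k]; print('blue on top',len(b),b.round(3)[:12].tolist())
dx=cv2.Sobel
n=0
Z=P[...,2]; mm=m&(Z>.16); q=P[mm]; A=np.c_[q[:,:2],np.ones(len(q))]
s=np.linalg.lstsq(A,q[:,2],rcond=None)[0]; print('top plane',len(q),s,'tilt',np.degrees(np.arctan(np.hypot(*s[:2]))), 'res',(A@s-q[:,2]).std())
"
```

```text
184.57637908081685 232.47935456063928
299 [0.433 0.07  0.145] [0.478 0.119 0.185]
blue on top 7 [[0.442, 0.093, 0.169], [0.444, 0.093, 0.169], [0.445, 0.093, 0.169], [0.442, 0.091, 0.168], [0.443, 0.093, 0.167], [0.478, 0.094, 0.158], [0.478, 0.095, 0.155]]
top plane 251 [0.15869027 0.01136813 0.09627618] tilt 9.03981967913303 res 0.0036246593507464338
```

```bash
python3 -c "
from h import *
print(ctrl.hand_in()); o=ctrl.get_obs(); print(o['time_s'],o['eef_pos'],o['opening'],o['wrist_force'])"
```

```text
the job is handed in; nothing more can be done
None
the job is handed in; nothing more can be done
```

The clamp is tightened and the cap is off the bottle. I handed in at about 13.5 s with the gripper still holding the cap; the hand-in gave no verdict.

- **Slide:** I pulled it out about 19.5 mm and let go. The pointer stands about 1 mm from the middle of the green band. A picture just before handing in showed it still there.
- **Cap opening:** I pressed it down about 5–6 mm, with 8–9 N at the wrist. I turned it 86° anticlockwise while it was pressed, and it lifted off with no resistance.
- **Cap at the end:** It is held 60 mm above its closed place, on the bottle's axis. Depth points put its top at about 168 mm and its bottom at about 145 mm, which fits an upright cap.
- **Weakest check:** A plane fit to the cap top gave 9° of tilt. That fit was noisy because finger and side points got into it, but it is still under the 17° limit.
- **Bystanders:** The arm's paths stayed clear of the other bottle and the carton. I did not measure their positions again at the end.

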